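Pin the drilling jig to the hidden hole

ROBOT

A 6-joint arm with a two-finger parallel gripper is mounted at the origin on a cart in front of the work surface, level with it; the furniture and walls round the work are solid. World frame = base frame: x ahead of the robot, y to its left, z up, the work surface at z = 0. Lengths are in mm, angles in rad, forces in N, time in s.
With the tool pointing down it reaches from about 275 to 875 mm from the base axis. Payload 12.5 kg.
Tool frame: the origin (TCP) lies midway between the tips of the shut fingers; the grasp point (between the pads) lies 19 mm behind it; z points along the fingers, y is the direction in which the jaws open and shut (so a half turn about z gives the same grasp; the last joint's range is limited). The gripper opens to 85 mm and grips with 20 to 120 N. Pads are 22 mm wide; open, the fingers measure 114 mm over their backs; the gripper's body (76 mm by 85 mm) begins 54 mm behind the grasp point. The pads swing forward as they close: fully open they stand 13 mm farther back than shut.
Start: joints at [-1.201, 0.351, 1.652, -0, 1.139, -0.085], TCP at [241.621, -494.068, 198.29] pointing down, gripper open.
Joint ranges: [-2.75, 2.75], [-0.79, 2.1], [0.01, 2.65], [-1.57, 4.71], [0.07, 3.14], [-2.87, 2.87]. Speed limits (rad/s): [2.22, 2.22, 2.79, 3.14, 3.14, 3.14].

INTERFACE

Orientations are given as a unit quaternion [w, x, y, z].
In Python, from workcell import manip, optics, close_job gives the robot as it stands.
- The arm moves only by the tool send_rows, never from a script. Its argument "deltas" is a list of rows, each an object of numbers: "ax", "ay", "az": the turn, a rotation vector about the tool's x, y, z normalised to -1 to 1, where 1 is 30 degrees; "tx", "ty", "tz": the shift along the tool's x, y, z normalised to -1 to 1, where 1 is 30 cm; "claw": the opening, from 0 (shut) to 1 (fully open). In form: [{"ax": .., "ay": .., "az": .., "tx": .., "ty": .., "tz": .., "claw": ..}, ...]. A call has 1 to 12 rows; each row is the pose to reach, as a shift and turn from the pose commanded when the call began, along the tool's axes at that moment; what a row does not reach only later rows make up. A row lasts 1/10 s, in which the tool goes at most 50 mm and 8.59 degrees, less where a joint would pass 70% of its speed; a pose out of reach is approached as far as the arm can. A call with a number of a shift or a turn outside -1 to 1 is refused whole. A call with a gripper value outside its range is refused whole. The fingers move at their own pace and stop on an object; "squeeze" is the grip in N (left out, the last holds). Time passes only in rows, so rows that repeat a pose let the fingers close. It gives the time, the measured TCP pose, the force and the opening at its end, in the units of the state.
- manip.sense(): the state, without advancing time (a new reading comes with each control period).
- optics.get_image(name): name is "side" or "top"; returns (picture, depth): 480x640x3 uint8, red, green, blue; 480x640 float32, mm along the optical axis (not along the pixel's ray), 0 where there is no reading.
- optics.camera_model(name): a dict with "vfov" (degrees; the focal length in pixels is half the picture's height over the tangent of half this angle, whatever the lens; pixels are square), "cx", "cy" (the principal point, pixels), "R" (3x3) and "t" (3): a world point X has camera coordinates R X + t. Camera axes: x right, y down, z forward; pixel columns grow to the right and rows downward; lengths in mm; the calibration is good to about 2 mm. A picture is of the moment at which its call begins. camera_model takes no time and is no camera call.
- close_job(): hands the job in, once; it reports no verdict.
The state is a dict: "clock": time; "joint_positions": joint angles; "qd": joint speeds; "effort": joint torques, N m; "position": TCP position; "ee_rot": TCP orientation; "ft_force": force on the tool from outside, world axes, zero at the start; "moment": the same for the moment, N m; "gripper_width": finger opening in mm.
Only numpy, scipy, OpenCV 4.12 (cv2) and the standard library are available. Lean on these libraries where they do the work, as an engineer would, in place of code of your own. Each camera call takes 0.05 s, during which the arm holds its last target. There are 200 camera calls.

TASK

The first hole of the row is already drilled in the clamped board, but the sliding drilling jig now covers it. Take the thicker of the two locating pins from the wooden block, put it down through the jig's bush onto the board and, pressing only lightly so as not to bruise the board, slide pin and jig away from the end stop until you feel the pin drop into the hole; then push it fully home, shoulder down on the bush, and let go. Leave the thinner pin in its block.

Things in the scene. Friction and masses are not known exactly. Their poses are not given: they have to be found in the camera images.
- pin: The thicker locating pin, steel, 70 g. Origin: centre of its shoulder's underside, z up along its axis. Below: round shank 10 mm thick, 32 mm long (last 2.5 mm tapered to 6 mm). Above: shoulder disc 22 mm wide, 4 mm high, then a dark knurled round grip 18 mm wide, 30 mm high (top 34 mm above the origin). Starts upright in a bore of the block, shoulder resting on the block's top.
- thin_pin: The thinner pin, same build: shank 8 mm, shoulder 16 mm, grip 12 mm wide and 24 mm high. Origin as for the other pin. It stands in the block's other bore and stays there (within 15 mm).
- pin_block: Wooden block 130 x 45 x 40 mm, fixed, that holds the two pins upright in bores 64 mm apart along its long way (either pin in either bore). Origin at the centre of its underside, x its long way.
- bush (a point): Mouth centre of the jig's bush: a bore 11.5 mm wide, countersunk 2.5 mm, in a 30 mm square steel block 8 mm above the jig plate. Axes: z up, y the way the jig slides away from its end stop, x across, to the rail. Board's face 19 mm below: a pin standing on it has its shoulder 13 mm above the mouth. A spring ball rubs on the pin: 1 to 5 N to push it down, and it does not drop by its own weight.
- jig (a joint): Travel of the jig along its rail, m: 0 at the end stop, growing as it slides along +y of bush, at most 0.085. It takes 2 to 4 N of push and stays where left; a pin in the bush, moved sideways, carries the jig along. The jig is an aluminium plate 82 x 150 x 10 mm; its other, smaller bushes (5 mm) are for drills.
- board: The clamped wooden workpiece, 88 x 290 x 18 mm, fixed; origin at the centre of its underside, y along the jig's travel. One blind hole, 12 mm wide, 15 mm deep, is drilled in its face on the line that the bush follows, hidden under the jig plate: at the start 10 to 50 mm ahead of the bush along +y, how far is not known (it was not measured from the board's ends). 25 N on it leaves a bruise.

How it is judged:
By the outcome, as a careful person would: the job done as asked, in the order asked, and still so for the second after the job is handed in, with the robot touching nothing.
It also fails if it takes over 72 s, if anything falls off the work surface, if the arm or the gripper's body presses on something with over 40 N, if the wrist force passes 120 N, or if a joint passes its speed limit or range.

## Working session

There is one attempt and no reset: what is moved stays moved. The work goes in short steps, Python scripts to look and compute and a tool call to move; the robot and the scene stay as the last step left them, time stands still between calls to the robot, and variables do not carry over. Pictures are saved under pics/ and viewed, about 8 in all and at most 12, crops included, and the job is handed in when it is done.

Besides the shell and the picture viewer there is one more tool, called after ">>>" by a JSON object that holds its "name" and its "arguments", one argument or row to a line. send_rows: Moves the arm, as the interface text tells. Its arguments: {"type":"object","properties":{"deltas":{"type":"array","items":{"type":"object","properties":{"ax":{"type":"number","minimum":-1,"maximum":1},"ay":{"type":"number","minimum":-1,"maximum":1},"az":{"type":"number","minimum":-1,"maximum":1},"tx":{"type":"number","minimum":-1,"maximum":1},"ty":{"type":"number","minimum":-1,"maximum":1},"tz":{"type":"number","minimum":-1,"maximum":1},"claw":{"type":"number"}}}},"squeeze":{"type":"number"}},"required":["deltas"]}

```bash
mkdir -p pics; cat > h.py <<'E'
import numpy as np, cv2
from workcell import manip, optics, close_job
def cam(n):
    m=optics.camera_model(n); f=240/np.tan(np.radians(m['vfov'])/2)
    return f,m['cx'],m['cy'],np.array(m['R']),np.array(m['t'])
def plane(n,u,v,z):
    f,cx,cy,R,t=cam(n); d=R.T@np.array([(u-cx)/f,(v-cy)/f,1]); c=-R.T@t
    return c+d*(z-c[2])/d[2]
def cloud(n,D):
    f,cx,cy,R,t=cam(n); v,u=np.mgrid[:480,:640]
    P=np.stack([(u-cx)/f*D,(v-cy)/f*D,D],-1)
    return (P-t)@R
def proj(n,X):
    f,cx,cy,R,t=cam(n); p=R@np.array(X)+t
    return f*p[0]/p[2]+cx, f*p[1]/p[2]+cy
E
python3 - <<'E'
from h import *
s=manip.sense(); print(s)
for n in('side','top'):
    p,d=optics.get_image(n); cv2.imwrite(f'pics/{n}0.png',p[:,:,::-1]); np.savez(f'{n}0.npz',p=p,d=d)
    m=optics.camera_model(n); print(n,m)
E
```

```text
{'clock': 0.0, 'joint_positions': array([-1.20062811e+00,  3.51262850e-01,  1.65244339e+00,  2.72313671e-05,
        1.13912677e+00, -8.45897063e-02]), 'qd': array([ 9.99326122e-05, -1.42782521e-03, -1.62685389e-03,  1.58095152e-03,
        9.55700457e-06, -4.73248166e-04]), 'effort': array([-5.53412810e-04, -5.06106341e+01, -2.91402876e+01, -1.17583995e-04,
        4.57685877e-03, -1.01562790e-05]), 'position': array([ 241.47849854, -493.72206916,  197.73654648]), 'ee_rot': array([-6.15623583e-04,  9.74261686e-01,  2.25419124e-01, -7.60164904e-05]), 'ft_force': array([-0.05545174,  1.00595695, -0.10643896]), 'moment': array([ 0.05513327, -0.00113282,  0.02417785]), 'gripper_width': 85.44738911606554}
side {'vfov': 45.74061494011882, 'cx': 330.4264361930371, 'cy': 234.67129748371687, 'R': array([[-0.94339841, -0.3309519 ,  0.02168596],
       [-0.22172894,  0.58072367, -0.78332388],
       [ 0.24664897, -0.7437949 , -0.6212354 ]]), 't': array([490.41904537, 110.45457004, 953.76947254])}
top {'vfov': 53.38141119510812, 'cx': 316.4791739502828, 'cy': 239.7792916776371, 'R': array([[-0.02244192, -0.99966836, -0.01263053],
       [-0.98424958,  0.02430819, -0.1751053 ],
       [ 0.17535426,  0.00850189, -0.98446869]]), 't': array([ 94.29311959, 484.05457515, 851.25450765])}
```

View pics/side0.png

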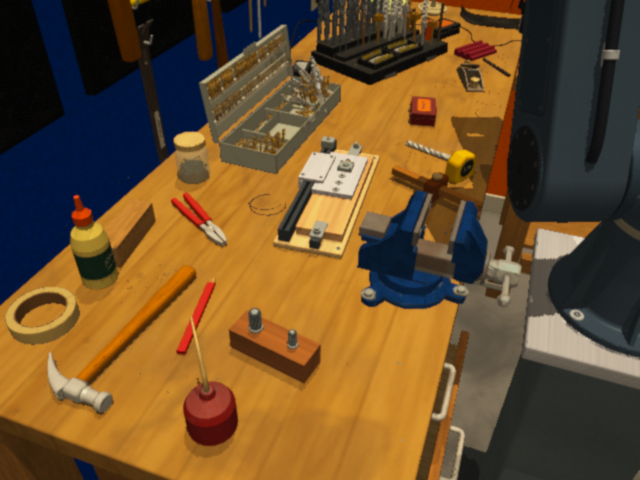

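View pics/top0.png

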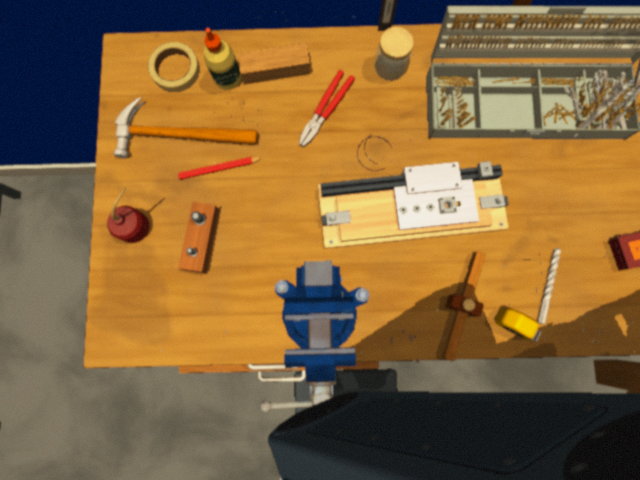

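Side shows the block with the pins at about (255,319) and (292,337), and the jig bush at about (347,165). In the top view the pins are at (198,217) and (194,251), with the bush at (449,205). The jig sits at the right end, so it travels to picture left. Next I'll enlarge and measure.

```bash
python3 - <<'E'
from h import *
a=np.load('top0.npz'); b=np.load('side0.npz')
def crop(p,u,v,w,h,k): return cv2.resize(p[v:v+h,u:u+w],None,fx=k,fy=k,interpolation=cv2.INTER_CUBIC)
A=crop(a['p'],310,150,200,100,4)
B=crop(a['p'],170,195,60,80,4); C=crop(b['p'],225,295,100,80,4)
im=np.zeros((400+320,800,3),np.uint8); im[:400]=A; im[400:,:240]=B; im[400:,240:640]=C
cv2.imwrite('pics/c1.png',cv2.resize(im[:,:,::-1],(666,600)))
P=cloud('top',a['d']); Q=cloud('side',b['d'])
for n,P,pts in(('top',P,[(198,217),(194,251),(185,235),(212,240),(449,205),(440,220),(405,210),(350,210),(600,200),(415,180)]),('side',Q,[(255,314),(292,332),(272,330),(347,165),(330,180)])):
    for u,v in pts: print(n,u,v,P[v,u].round(1))
T=[]
for nm,P in(('top',P),('side',Q)):
    pass
P=cloud('top',a['d'])
np.set_printoptions(linewidth=250)
print(P[208:260:2,182:214:2,2].round(0).astype(int))
E
```

```text
top 198 217 [528.2 298.2  74.7]
top 194 251 [468.3 309.   56.6]
top 185 235 [502.5 332.   37.4]
top 212 240 [497.5 287.9   5.4]
top 449 205 [ 549.  -171.8   34.1]
top 440 220 [ 518.5 -150.7   42. ]
top 405 210 [539.3 -85.8  42.9]
top 350 210 [544.7  17.4  31.4]
top 600 200 [ 559.8 -479.4    0.8]
top 415 180 [ 595.5 -106.6   49.9]
side 255 314 [528.6 305.   72.9]
side 292 332 [467.9 314.4  68.5]
side 272 330 [506.6 298.3  40.9]
side 347 165 [ 546.1 -177.2   41.8]
side 330 180 [ 559.8 -108.6   42.6]
[[  3  -2   1   3   3  40  40  45  38  42  42  42  40  41  40  37]
 [  3   1   0  -1  41  43  43  42  41  43  42  39  41  42  39  43]
 [  1   1   0   1  39 924  75  78  75  39  40  43  41  44  40  45]
 [  2  -1   2  -1  40  73  75  75  74  75  44  40  41  40  41  40]
 [ -1   0  -3   3  39  77  75  77  76  74  57  45  41  41  41  41]
 [ -2   2   0  -1  41  76  74  76  74  70  60  44  40  40  42  41]
 [  0   3   2  41  39  39  74  69  70  64  49  48  43  41  39  37]
 [ -3  -1   0  41  44  40  42  56  57  52  45  43  39  42  37  35]
 [  0   2   0  40  43  43  41  40  44  45  42  41  40  44  42
[... 445 characters left out ...]
  40  42  40  41  40  26  12]
 [  0  40  42  42  39  39  41  42  38  40  40  42  40  36  21   5]
 [  0  41  40  38  40  40  41  42  44  39  40  37  40  36  19   4]
 [ -2  40  40  39  40  40  39  39  37  38  41  39  40  33  19   3]
 [ -1  41  42  42  42  42  36  40  44  44  43  38  44  31  11  -1]
 [ 41  43  38  66  66  68  44  42  40  40  40  42  42  23  12  -2]
 [ 39  39  71  72  70  66  58  44  37  40  42  41  38  22   8   2]
 [ 41  40  39  69  68  65  57  45  41  41  43  43  34  18   6   0]
 [ 42  42  40  41  56  53  45  45  42  40  42  43  30  16   3   0]
 [ 38  40  39  40  42  44  39  43  39  43  42  37  29  13   2   0]
 [ 41  44  39  41  40  41  39  43  41  40  42  41  29  10   1   1]]
```

View pics/c1.png

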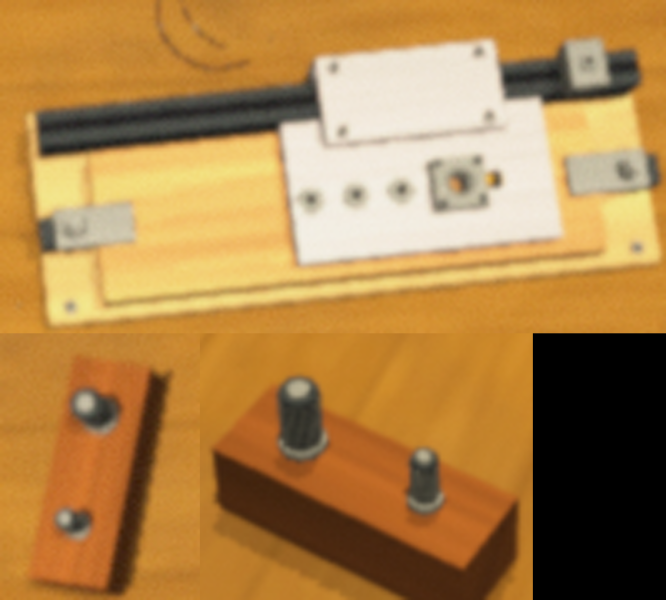

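The crop shows the thicker pin is the one farther from the robot, at crop (92,404). The bush block is at crop (458,183), about (447,205) in the full picture, and its bore is visible. Now I'll measure precisely.

```bash
python3 - <<'E'
from h import *
D={n:np.load(n+'0.npz') for n in('top','side')}
for n in D:
    p,d=D[n]['p'],D[n]['d']; P=cloud(n,d); ok=(d>0)&(d<2000)
    X,Y,Z=P[...,0],P[...,1],P[...,2]
    for nm,c,zt,lo in(('thick',(528,300),74,70),('thin',(468,311),68,63)):
        m=ok&(np.hypot(X-c[0],Y-c[1])<18)&(Z>lo)&(Z<84)
        v,u=np.nonzero(m); print(n,nm,m.sum(),P[m].mean(0).round(1),u.mean(),v.mean(), plane(n,u.mean(),v.mean(),zt).round(1), Z[m].max())
        # bright top of the grip
        hsv=cv2.cvtColor(p,cv2.COLOR_RGB2HSV); b=(hsv[...,1]<60)&(hsv[...,2]>120)&(Z>lo)&ok&(np.hypot(X-c[0],Y-c[1])<18)
        if b.any():
            v,u=np.nonzero(b); print('  bright',b.sum(),u.mean(),v.mean(),plane(n,u.mean(),v.mean(),zt).round(1))
    # block
    m=ok&(abs(X-500)<90)&(abs(Y-303)<70)&(Z>33)&(Z<47)
    for i in range(1):
        r=cv2.minAreaRect(np.float32(np.c_[X[m],Y[m]])); print(n,'block',r)
    m=ok&(abs(X-548)<25)&(abs(Y+172)<25)
    # board face / plate top / bush
    for nm,(a,b2,e) in dict(plate=(520,-140,8),boardL=(545,10,20),table=(560,-400,20)).items():
        k=ok&(abs(X-a)<e)&(abs(Y-b2)<e); print(n,nm,np.median(Z[k]))
    k=ok&(abs(X-548)<20)&(abs(Y+172)<20)&(Z>47.5); print(n,'bush',k.sum(),P[k].mean(0),np.median(P[k],0))
    # grey bush by colour: darker than white plate
    hsv=cv2.cvtColor(p,cv2.COLOR_RGB2HSV)
    print(n,'bushproj',proj(n,(548,-172,50)))
    if n=='top': print(hsv[192:222:1,436:470,2])
    else:
        u,v=map(int,proj(n,(548,-172,50))); print(u,v); print(hsv[v-14:v+14,u-16:u+18,2])
E
```

```text
top thick 77 [531.  302.9  74.6] 195.5064935064935 215.55844155844156 [531.2 303.1  74. ] 77.83439579730536
  bright 29 194.86206896551724 215.48275862068965 [531.4 304.2  74. ]
top thin 42 [468.5 314.1  68.3] 189.5 250.0 [468.6 314.2  68. ] 72.29708130843832
  bright 11 188.9090909090909 250.36363636363637 [467.9 315.3  68. ]
top block ((500.496337890625, 309.12744140625), (46.664161682128906, 130.45057678222656), 79.45287322998047)
top plate 41.651247889372044
top boardL 30.67372423323511
top table 0.34957693101200865
top bush 209 [ 547.85435242 -168.13135649   49.70367572] [ 548.36107167 -168.9795129    49.52383385]
top bushproj (np.float64(451.3384927330295), np.float64(203.44300991756154))
[[228 230 232 ... 241 241 241]
 [239 239 239 ... 241 242 242]
 [241 240 241 ... 241 241 241]
 ...
 [242 242 242 ... 240 240 240]
 [243 242 241 ... 238 237 235]
 [242 242 242 ... 230 224 215]]
side thick 115 [530.4 304.1  73.7] 254.11304347826086 312.9304347826087 [530.2 304.4  74. ] 76.79713352773322
  bright 29 254.0 311.13793103448273 [531.9 301.3  74. ]
side thin 61 [467.6 315.4  67.5] 291.
[... 3772 characters left out ...]
 228 230 231 231 231 231 227 210 206 205 188 172 163 151 130 116 111
  106  96  93 102 157 218 231 231 231 230 228 228 228 227 209 160]
 [222 231 231 231 231 232 231 230 228 228 227 222 214 212 205 191 187 187
  181 167 159 158 192 226 232 231 231 230 228 228 229 223 191 151]
 [229 231 231 232 231 232 231 230 230 228 221 212 200 203 211 212 221 225
  222 216 214 214 223 230 231 231 230 229 228 229 227 214 170 164]
 [231 232 232 231 232 232 230 230 229 220 201 182 151 151 184 201 220 229
  229 229 230 230 231 232 232 231 230 229 228 229 224 195 161 195]
 [231 231 231 232 232 231 230 230 227 207 183 164 127 123 158 180 199 226
  231 231 232 232 232 232 231 231 229 229 229 228 217 169 160 216]]
```

```bash
cat >> h.py <<'E'
from scipy.spatial.transform import Rotation as Ro
def go(target,jaw):
    """tool-frame row to reach a world TCP with the tool down and the jaw axis (tool y) at angle jaw (deg)"""
    s=manip.sense(); q=s['ee_rot']; R=Ro.from_quat([q[1],q[2],q[3],q[0]])
    y=np.array([np.cos(np.radians(jaw)),np.sin(np.radians(jaw)),0]); z=np.array([0,0,-1.]); x=np.cross(y,z)
    G=Ro.from_matrix(np.c_[x,y,z]); t=R.inv().apply(np.array(target)-s['position'])/300; a=np.degrees((R.inv()*G).as_rotvec())/30
    print('t',t.round(4),'a',a.round(4),'pos',s['position'].round(1),'clk',round(s['clock'],2),'F',s['ft_force'].round(2))
E
python3 - <<'E'
from h import *
D={n:np.load(n+'0.npz') for n in('top','side')}
for n in D:
    p,d=D[n]['p'],D[n]['d']; P=cloud(n,d); X,Y,Z=P[...,0],P[...,1],P[...,2]
    print(n,'cam',(-cam(n)[3].T@cam(n)[4]).round(0))
    hsv=cv2.cvtColor(p,cv2.COLOR_RGB2HSV); V=hsv[...,2]
    u0,v0=map(int,proj(n,(548,-169,50)))
    reg=np.zeros(V.shape,bool); reg[v0-13:v0+14,u0-14:u0+15]=True
    m=(V<205)&reg
    k,l,st,ce=cv2.connectedComponentsWithStats(m.astype(np.uint8))
    for i in range(1,k):
        if st[i,4]>40:
            c=cv2.findContours((l==i).astype(np.uint8),0,2)[0][0]; r=cv2.minAreaRect(c); print(' comp',st[i],ce[i].round(1),r,plane(n,*r[0],49.6).round(1))
    # board seen through bore: saturated pixels
    o=(hsv[...,1]>90)&reg; o[:, u0+6:]=0
    if o.any():
        v,u=np.nonzero(o); print(' sat',o.sum(),u.mean(),v.mean(),'board z',plane(n,u.mean(),v.mean(),30.6).round(1),'mouth z',plane(n,u.mean(),v.mean(),49.6).round(1))
    # white plate outline
    w=((hsv[...,1]<40)&(V>200)&(abs(X-560)<70)&(abs(Y+150)<110)).astype(np.uint8)
    w=cv2.morphologyEx(w,cv2.MORPH_CLOSE,np.ones((15,15)))
    c=max(cv2.findContours(w,0,2)[0],key=cv2.contourArea)
    W=np.float32([plane(n,*q[0],41.6)[:2] for q in c]); r=cv2.minAreaRect(W); print(' plate',r,cv2.boxPoints(r).round(0).tolist())
    # rail (dark) direction
    b=(V<80)&(Z>15)&(Z<60)&(abs(X-595)<40)&(abs(Y+60)<200); A=np.float32(P[b][:,:2]); print(' rail',b.sum(),cv2.fitLine(A,cv2.DIST_HUBER,0,.01,.01).ravel(), cv2.minAreaRect(A))
    k=(abs(X-400)<120)&(abs(Y-30)<110)&(d>0)&(d<2000); print(' vise max z',np.percentile(Z[k],99.5), 'jig area max', np.percentile(Z[(abs(X-560)<90)&(abs(Y+120)<200)&(d<2000)],99.5))
p=D['top']['p']; c=cv2.resize(p[185:225,425:475],None,fx=12,fy=12,interpolation=cv2.INTER_CUBIC); cv2.imwrite('pics/c2.png',c[:,:,::-1])
go((531,303,220),-101)
E
```

```text
top cam [329.  75. 924.]
 comp [438 196  23  18 280] [447.6 205. ] ((449.2743835449219, 204.46951293945312), (16.012571334838867, 21.865446090698242), 83.6598129272461) [ 546.2 -168.1   49.6]
 sat 15 446.53333333333336 204.86666666666667 board z [ 550.3 -168.1   30.6] mouth z [ 545.6 -162.9   49.6]
 plate ((569.8607177734375, -158.78265380859375), (116.22655487060547, 179.154541015625), 4.944773197174072) [[504.0, -75.0], [520.0, -253.0], [635.0, -243.0], [620.0, -65.0]]
 rail 1002 [ 8.5473500e-02 -9.9634045e-01  5.9348938e+02 -4.7848713e+01] ((598.7914428710938, -94.5150146484375), (21.43313980102539, 330.67938232421875), 4.179584980010986)
 vise max z 683.5497651720725 jig area max 58.25053478837172
side cam [252. 808. 668.]
 comp [347 150  13   6  64] [353.6 152.2] ((353.0, 152.5), (5.0, 12.0), 90.0) [ 546.2 -218.1   49.6]
 comp [337 158  18  15 193] [345.5 165.7] ((345.5776062011719, 165.31898498535156), (15.231548309326172, 15.362854957580566), 23.198591232299805) [ 544.8 -162.6   49.6]
 sat 60 341.8333333333333 152.0 board z [ 578.9 -242.6   30.6] mouth z [ 569.2 -211.4   49.6]
 plate ((551.9317016601562, -102.91191101074219), (38.5168342590332, 71.53499603271484), 77.02637481689453) [[513.0, -114.0], [582.0, -130.0], [591.0, -92.0], [521.0, -76.0]]
 rail 893 [ 8.3550170e-02 -9.9650359e-01  5.9015063e+02 -2.0743881e+01] ((599.7239990234375, -91.80047607421875), (25.899818420410156, 334.49652099609375), 4.291236877441406)
 vise max z 150.39241600937987 jig area max 57.74117567243531
t [ 2.0336 -1.9621 -0.0717] a [-1.9000e-03  4.0000e-04  1.2353e+00] pos [ 241.5 -493.8  197.8] clk 0.1 F [-0.04  0.76  0.36]
```

View pics/c2.png

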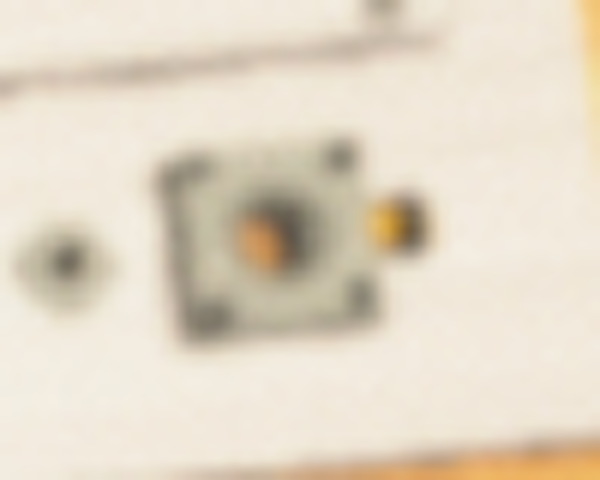

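```bash
python3 - <<'E'
from h import *
print(plane('top',447.6,204.1,49.6).round(1),plane('side',345.1,164.5,49.6).round(1))
E
```

```text
[ 547.  -165.    49.6] [ 546.7 -165.3   49.6]
```

>>> {"name": "send_rows", "arguments": {
  "deltas": [
    {"tz": -0.1},
    {"tz": -0.2,"tx": 0.1,"ty": -0.1,"az": 0.2},
    {"tx": 1.0,"ty": -0.965,"tz": -0.2,"az": 1},
    {"tx": 1.0,"ty": -0.965,"tz": -0.2,"az": 1},
    {"tx": 1.0,"ty": -0.965,"tz": -0.2,"az": 1},
    {"tx": 1.0,"ty": -0.965,"tz": -0.2,"az": 1},
    {"tx": 1.0,"ty": -0.965,"tz": -0.2,"az": 1},
    {"tx": 1.0,"ty": -0.965,"tz": -0.2,"az": 1},
    {"tx": 1.0,"ty": -0.965,"tz": -0.2,"az": 1},
    {"tx": 1.0,"ty": -0.965,"tz": -0.2,"az": 1},
    {"tx": 1.0,"ty": -0.965,"tz": -0.2,"az": 1},
    {"tx": 1.0,"ty": -0.965,"tz": -0.2,"az": 1}
  ]
}}

```text
schema error: expected keys ax, ay, az, tx, ty, tz, claw
```

Both views put the bush mouth within 0.5 mm of (546.9, -165.1, 49.6). The tool wants every key in each row, so I'll resend.

>>> {"name": "send_rows", "arguments": {
  "deltas": [
    {"ax": 0,"ay": 0,"az": 0,"tx": 0,"ty": 0,"tz": -0.1,"claw": 1},
    {"ax": 0,"ay": 0,"az": 0.2,"tx": 0.1,"ty": -0.1,"tz": -0.2,"claw": 1},
    {"ax": 0,"ay": 0,"az": 1,"tx": 1,"ty": -0.965,"tz": -0.2,"claw": 1},
    {"ax": 0,"ay": 0,"az": 1,"tx": 1,"ty": -0.965,"tz": -0.2,"claw": 1},
    {"ax": 0,"ay": 0,"az": 1,"tx": 1,"ty": -0.965,"tz": -0.2,"claw": 1},
    {"ax": 0,"ay": 0,"az": 1,"tx": 1,"ty": -0.965,"tz": -0.2,"claw": 1},
    {"ax": 0,"ay": 0,"az": 1,"tx": 1,"ty": -0.965,"tz": -0.2,"claw": 1},
    {"ax": 0,"ay": 0,"az": 1,"tx": 1,"ty": -0.965,"tz": -0.2,"claw": 1},
    {"ax": 0,"ay": 0,"az": 1,"tx": 1,"ty": -0.965,"tz": -0.2,"claw": 1},
    {"ax": 0,"ay": 0,"az": 1,"tx": 1,"ty": -0.965,"tz": -0.2,"claw": 1},
    {"ax": 0,"ay": 0,"az": 1,"tx": 1,"ty": -0.965,"tz": -0.2,"claw": 1},
    {"ax": 0,"ay": 0,"az": 1,"tx": 1,"ty": -0.965,"tz": -0.2,"claw": 1}
  ],
  "squeeze": 60
}}

```text
clock: 1.3
position: [383.9, -102.0, 258.1]
ee_rot: [0.0, 0.999, -0.034, -0.0]
ft_force: [0.2, 0.0, 0.4]
gripper_width: 85.1
```

```bash
python3 - <<'E'
from h import *
go((530.8,303.3,180),-101)
E
```

```text
t [ 0.398  -1.3807  0.2602] a [2.000e-04 7.000e-04 2.384e-01] pos [ 383.9 -102.   258.1] clk 1.3 F [0.24 0.05 0.39]
```

>>> {"name": "send_rows", "arguments": {
  "deltas": [
    {"ax": 0,"ay": 0,"az": 0.238,"tx": 0.289,"ty": -1,"tz": 0,"claw": 1},
    {"ax": 0,"ay": 0,"az": 0.238,"tx": 0.289,"ty": -1,"tz": 0,"claw": 1},
    {"ax": 0,"ay": 0,"az": 0.238,"tx": 0.289,"ty": -1,"tz": 0,"claw": 1},
    {"ax": 0,"ay": 0,"az": 0.238,"tx": 0.289,"ty": -1,"tz": 0,"claw": 1},
    {"ax": 0,"ay": 0,"az": 0.238,"tx": 0.289,"ty": -1,"tz": 0,"claw": 1},
    {"ax": 0,"ay": 0,"az": 0.238,"tx": 0.289,"ty": -1,"tz": 0,"claw": 1},
    {"ax": 0,"ay": 0,"az": 0.238,"tx": 0.289,"ty": -1,"tz": 0,"claw": 1},
    {"ax": 0,"ay": 0,"az": 0.238,"tx": 0.289,"ty": -1,"tz": 0,"claw": 1}
  ]
}}

```text
clock: 2.1
position: [491.7, 191.6, 257.6]
ee_rot: [0.0, 0.995, -0.096, -0.0]
ft_force: [0.1, -0.4, -0.0]
gripper_width: 85.1
```

```bash
python3 - <<'E'
from h import *
go((530.8,303.3,130),-101)
E
```

```text
t [ 0.0573 -0.3905  0.4251] a [ 0.001   0.0017 -0.0005] pos [491.7 191.6 257.6] clk 2.1 F [ 0.06 -0.36 -0.05]
```

>>> {"name": "send_rows", "arguments": {
  "deltas": [
    {"ax": 0,"ay": 0,"az": 0,"tx": 0.057,"ty": -0.39,"tz": 0.425,"claw": 1},
    {"ax": 0,"ay": 0,"az": 0,"tx": 0.057,"ty": -0.39,"tz": 0.425,"claw": 1},
    {"ax": 0,"ay": 0,"az": 0,"tx": 0.057,"ty": -0.39,"tz": 0.425,"claw": 1},
    {"ax": 0,"ay": 0,"az": 0,"tx": 0.057,"ty": -0.39,"tz": 0.425,"claw": 1},
    {"ax": 0,"ay": 0,"az": 0,"tx": 0.057,"ty": -0.39,"tz": 0.425,"claw": 1},
    {"ax": 0,"ay": 0,"az": 0,"tx": 0.057,"ty": -0.39,"tz": 0.425,"claw": 1}
  ]
}}

```text
clock: 2.7
position: [530.7, 300.7, 131.3]
ee_rot: [0.0, 0.995, -0.097, -0.0]
ft_force: [-0.9, 0.4, -0.1]
gripper_width: 85.5
```

```bash
python3 - <<'E'
from h import *
go((530.8,303.3,47.5),-100.4)
E
```

```text
t [-0.0014 -0.0085  0.2793] a [ 0.001   0.0002 -0.0251] pos [530.7 300.7 131.3] clk 2.7 F [-0.91  0.43 -0.06]
```

>>> {"name": "send_rows", "arguments": {
  "deltas": [
    {"ax": 0,"ay": 0,"az": -0.02,"tx": 0,"ty": 0,"tz": 0.1,"claw": 1},
    {"ax": 0,"ay": 0,"az": -0.02,"tx": 0,"ty": 0,"tz": 0.1,"claw": 1},
    {"ax": 0,"ay": 0,"az": -0.02,"tx": 0,"ty": 0,"tz": 0.1,"claw": 1}
  ]
}}

```text
clock: 3.0
position: [530.8, 301.6, 102.3]
ee_rot: [-0.0, 0.996, -0.092, 0.0]
ft_force: [-0.1, -0.0, -0.6]
gripper_width: 85.6
```

```bash
python3 - <<'E'
from h import *
go((530.8,303.3,46),-100.4)
E
```

```text
t [-0.0011 -0.0055  0.1878] a [-0.0007 -0.0012 -0.0054] pos [530.8 301.6 102.3] clk 3.0 F [-0.14 -0.03 -0.58]
```

>>> {"name": "send_rows", "arguments": {
  "deltas": [
    {"ax": 0,"ay": 0,"az": 0,"tx": -0.001,"ty": -0.0055,"tz": 0.1,"claw": 1},
    {"ax": 0,"ay": 0,"az": 0,"tx": -0.001,"ty": -0.0055,"tz": 0.16,"claw": 1},
    {"ax": 0,"ay": 0,"az": 0,"tx": -0.001,"ty": -0.0055,"tz": 0.188,"claw": 1},
    {"ax": 0,"ay": 0,"az": 0,"tx": -0.001,"ty": -0.0055,"tz": 0.188,"claw": 0.6},
    {"ax": 0,"ay": 0,"az": 0,"tx": -0.001,"ty": -0.0055,"tz": 0.188,"claw": 0.4},
    {"ax": 0,"ay": 0,"az": 0,"tx": -0.001,"ty": -0.0055,"tz": 0.188,"claw": 0.35},
    {"ax": 0,"ay": 0,"az": 0,"tx": -0.001,"ty": -0.0055,"tz": 0.188,"claw": 0.35}
  ]
}}

```text
clock: 3.7
position: [530.8, 304.5, 45.4]
ee_rot: [-0.0, 0.996, -0.091, 0.001]
ft_force: [-0.5, -0.8, 0.8]
gripper_width: 30.4
```

```bash
python3 - <<'E'
from h import *
go((530.8,303.3,46),-100.4); print(manip.sense()['gripper_width'])
P=[]
for n,u,v in(('top',160,180),('side',205,255)):
    p,d=optics.get_image(n); P.append(cv2.resize(p[v:v+100,u:u+100],None,fx=4,fy=4,interpolation=cv2.INTER_CUBIC))
cv2.imwrite('pics/g1.png',np.hstack(P)[:,:,::-1])
E
```

```text
t [ 0.0007  0.004  -0.0021] a [-0.0015 -0.0022 -0.0028] pos [530.8 304.5  45.4] clk 3.7 F [-0.46 -0.77  0.79]
30.408809424652016
```

View pics/g1.png

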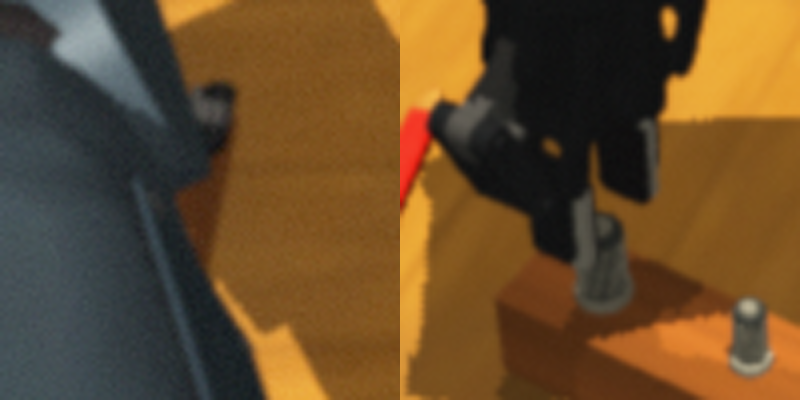

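The near finger is at about (580,235) and the far one at about (630,185), with the pin between them at (605,260). The thin pin at (748,330) is clear. I'll close and check the width, which should be about 18 mm.

>>> {"name": "send_rows", "arguments": {
  "deltas": [
    {"ax": 0,"ay": 0,"az": 0,"tx": 0,"ty": 0.002,"tz": 0,"claw": 0.25},
    {"ax": 0,"ay": 0,"az": 0,"tx": 0,"ty": 0.003,"tz": 0,"claw": 0.2},
    {"ax": 0,"ay": 0,"az": 0,"tx": 0,"ty": 0.003,"tz": 0,"claw": 0.1},
    {"ax": 0,"ay": 0,"az": 0,"tx": 0,"ty": 0.003,"tz": 0,"claw": 0},
    {"ax": 0,"ay": 0,"az": 0,"tx": 0,"ty": 0.003,"tz": 0,"claw": 0},
    {"ax": 0,"ay": 0,"az": 0,"tx": 0,"ty": 0.003,"tz": 0,"claw": 0}
  ],
  "squeeze": 60
}}

```text
clock: 4.4
position: [530.2, 303.4, 44.4]
ee_rot: [-0.0, 0.996, -0.091, -0.0]
ft_force: [0.2, -0.2, 0.3]
gripper_width: -0.3
```

The fingers shut on nothing, so the grasp missed. I'll look before moving.

```bash
python3 - <<'E'
from h import *
P=[]
for n,u,v in(('top',160,180),('side',205,255)):
    p,d=optics.get_image(n); P.append(cv2.resize(p[v:v+100,u:u+100],None,fx=4,fy=4,interpolation=cv2.INTER_CUBIC)); np.savez(n+'1.npz',p=p,d=d)
cv2.imwrite('pics/g2.png',np.hstack(P)[:,:,::-1])
a=np.load('side1.npz');Q=cloud('side',a['d'])
m=(np.hypot(Q[...,0]-530,Q[...,1]-303)<45)&(Q[...,2]>50)&(a['d']<2000)
for lo in range(50,110,6):
    k=m&(Q[...,2]>=lo)&(Q[...,2]<lo+6); print(lo,k.sum(),Q[k].mean(0).round(1),np.nonzero(k)[1].min(),np.nonzero(k)[1].max())
print(proj('side',manip.sense()['position']),proj('side',(531,303,74)))
E
```

```text
50 35 [527.9 307.9  53. ] 249 261
56 36 [527.4 308.5  59. ] 249 261
62 38 [527.5 307.7  64.8] 249 261
68 45 [529.5 308.   71. ] 248 260
74 19 [529.4 309.6  75.9] 248 260
80 24 [521.8 308.9  83.6] 247 263
86 56 [524.9 310.8  89.2] 245 264
92 55 [524.5 310.6  94.9] 245 264
98 59 [524.1 310.8 101. ] 245 263
104 48 [522.  309.5 106.9] 249 263
(np.float64(255.6533964109382), np.float64(326.6259518719291)) (np.float64(254.04033422593739), np.float64(312.11410621173764))
```

View pics/g2.png

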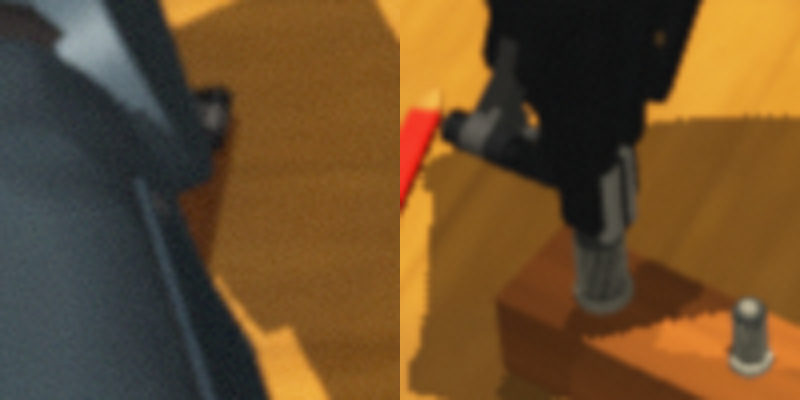

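```bash
python3 - <<'E'
from h import *
np.set_printoptions(linewidth=250)
a=np.load('side1.npz');Q=cloud('side',a['d'])
for u in(250,254,257,260):
    print(u);print(np.c_[np.arange(296,334,2),Q[296:334:2,u].round(0),a['p'][296:334:2,u]].astype(int).tolist())
print(manip.sense())
E
```

```text
250
[[296, 521, 328, 132, 17, 16, 17], [298, 520, 331, 132, 16, 17, 17], [300, 520, 331, 128, 16, 16, 16], [302, 528, 317, 109, 16, 16, 16], [304, 529, 317, 104, 19, 19, 19], [306, 529, 316, 99, 18, 18, 17], [308, 529, 316, 96, 16, 15, 16], [310, 531, 314, 89, 18, 19, 18], [312, 531, 314, 84, 20, 20, 20], [314, 535, 309, 75, 32, 33, 30], [316, 533, 312, 74, 44, 43, 38], [318, 534, 311, 69, 65, 63, 52], [320, 535, 310, 63, 66, 64, 54], [322, 535, 311, 60, 70, 68, 57], [324, 252, 808, 668, 77, 72, 60], [326, 536, 309, 49, 79, 75, 63], [328, 537, 309, 45, 73, 69, 58], [330, 535, 312, 44, 78, 70, 57], [332, 535, 313, 41, 76, 50, 30]]
254
[[296, 520, 319, 125, 19, 18, 17], [298, 523, 313, 115, 21, 22, 21], [300, 524, 313, 111, 28, 28, 26], [302, 523, 314, 108, 25, 25, 23], [304, 524, 314, 104, 21, 21, 20], [306, 525, 313, 98, 21, 22, 20], [308, 525, 314, 95, 19, 19, 18], [310, 525, 314, 92, 17, 18, 18], [312, 525, 314, 87, 21, 23, 21], [314, 524, 317, 86, 42, 42, 38], [316, 527, 311, 76, 36, 36, 33], [318, 528, 309, 69, 48, 47, 41], [320, 528, 311, 67, 49, 49, 41], [322, 528, 310, 62, 55,
[... 1428 characters left out ...]
9, 42, 82, 55, 35]]
{'clock': 4.5, 'joint_positions': array([4.43628065e-01, 6.45365748e-01, 1.60154560e+00, 8.45834651e-07, 8.94672079e-01, 2.19736818e+00]), 'qd': array([-7.00368398e-04,  9.62272108e-04,  1.55478988e-03,  1.22779003e-04,  2.12588025e-04,  2.49076111e-06]), 'effort': array([-3.02757486e-03, -6.17380929e+01, -2.42126799e+01, -7.43979342e-06,  5.83695601e-04, -6.87156239e-05]), 'position': array([530.20646202, 303.44868326,  44.38676445]), 'ee_rot': array([-2.63750978e-06,  9.95819338e-01, -9.13446535e-02,  3.80241484e-06]), 'ft_force': array([ 0.35299327, -0.25773682, -0.7475548 ]), 'moment': array([0.00818274, 0.04506827, 0.00539933]), 'gripper_width': -0.30806004713116575}
```

The depth image shows the shut fingertips at z≈78, directly over the pin, while the reported TCP z is 44. So the reported z is about 34 mm too low, and xy agrees. I'll probe the pin top (z 74) gently with the shut fingers to pin down the offset.

>>> {"name": "send_rows", "arguments": {
  "deltas": [
    {"ax": 0,"ay": 0,"az": 0,"tx": 0,"ty": 0,"tz": 0.004,"claw": 0},
    {"ax": 0,"ay": 0,"az": 0,"tx": 0,"ty": 0,"tz": 0.007,"claw": 0},
    {"ax": 0,"ay": 0,"az": 0,"tx": 0,"ty": 0,"tz": 0.007,"claw": 0}
  ]
}}

```text
clock: 4.8
position: [530.1, 303.4, 42.1]
ee_rot: [0.0, 0.996, -0.091, -0.0]
ft_force: [0.1, 0.1, 0.2]
gripper_width: -0.2
```

>>> {"name": "send_rows", "arguments": {
  "deltas": [
    {"ax": 0,"ay": 0,"az": 0,"tx": 0,"ty": 0,"tz": 0.004,"claw": 0},
    {"ax": 0,"ay": 0,"az": 0,"tx": 0,"ty": 0,"tz": 0.007,"claw": 0},
    {"ax": 0,"ay": 0,"az": 0,"tx": 0,"ty": 0,"tz": 0.007,"claw": 0}
  ]
}}

```text
clock: 5.1
position: [530.5, 303.6, 41.0]
ee_rot: [-0.0, 0.996, -0.091, 0.0]
ft_force: [-2.2, -1.1, 7.7]
gripper_width: 0.1
```

>>> {"name": "send_rows", "arguments": {
  "deltas": [
    {"ax": 0,"ay": 0,"az": 0,"tx": 0,"ty": 0,"tz": 0.003,"claw": 0},
    {"ax": 0,"ay": 0,"az": 0,"tx": 0,"ty": 0,"tz": 0.005,"claw": 0},
    {"ax": 0,"ay": 0,"az": 0,"tx": 0,"ty": 0,"tz": 0.005,"claw": 0}
  ]
}}

```text
clock: 5.4
position: [531.0, 303.9, 41.0]
ee_rot: [-0.001, 0.996, -0.091, 0.001]
ft_force: [-6.2, -2.0, 21.7]
gripper_width: -0.2
```

The tips touched the pin top (z 74) at reported z 41.0, so true z = reported + 33. I'll back off, open part way and descend with a force check.

>>> {"name": "send_rows", "arguments": {
  "deltas": [
    {"ax": 0,"ay": 0,"az": 0,"tx": 0,"ty": 0,"tz": -0.03,"claw": 0},
    {"ax": 0,"ay": 0,"az": 0,"tx": 0,"ty": 0,"tz": -0.05,"claw": 0.2},
    {"ax": 0,"ay": 0,"az": 0,"tx": 0,"ty": 0,"tz": -0.05,"claw": 0.4},
    {"ax": 0,"ay": 0,"az": 0,"tx": 0,"ty": 0,"tz": -0.05,"claw": 0.4},
    {"ax": 0,"ay": 0,"az": 0,"tx": 0,"ty": 0,"tz": -0.05,"claw": 0.4}
  ]
}}

```text
clock: 5.9
position: [530.0, 303.3, 53.3]
ee_rot: [0.0, 0.996, -0.091, -0.0]
ft_force: [0.1, 0.3, -0.8]
gripper_width: 34.2
```

```bash
python3 - <<'E'
from h import *
go((530.8,303.3,28),-100.4); print(manip.sense()['gripper_width'])
E
```

```text
t [ 0.0028 -0.0005  0.0842] a [ 0.0007  0.001  -0.0028] pos [530.  303.3  53.3] clk 5.9 F [ 0.12  0.3  -0.83]
34.21681839813617
```

>>> {"name": "send_rows", "arguments": {
  "deltas": [
    {"ax": 0,"ay": 0,"az": 0,"tx": 0.003,"ty": 0,"tz": 0.03,"claw": 0.4},
    {"ax": 0,"ay": 0,"az": 0,"tx": 0.003,"ty": 0,"tz": 0.06,"claw": 0.4},
    {"ax": 0,"ay": 0,"az": 0,"tx": 0.003,"ty": 0,"tz": 0.084,"claw": 0.4},
    {"ax": 0,"ay": 0,"az": 0,"tx": 0.003,"ty": 0,"tz": 0.084,"claw": 0.4}
  ]
}}

```text
clock: 6.3
position: [530.2, 302.9, 26.8]
ee_rot: [0.001, 0.996, -0.091, -0.001]
ft_force: [0.8, -0.7, 0.5]
gripper_width: 34.0
```

```bash
python3 - <<'E'
from h import *
go((530.8,303.3,13),-100.4)
p,d=optics.get_image('side'); cv2.imwrite('pics/g3.png',cv2.resize(p[255:355,205:325],None,fx=5,fy=5,interpolation=cv2.INTER_CUBIC)[:,:,::-1])
E
```

```text
t [ 0.0017 -0.0018  0.046 ] a [ 0.0028  0.0039 -0.0027] pos [530.2 302.9  26.8] clk 6.3 F [ 0.8 -0.7  0.5]
```

View pics/g3.png

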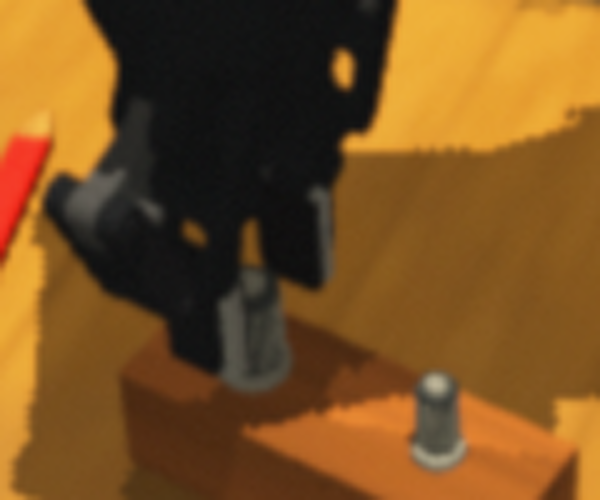

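The fingers now straddle the pin (near finger at (215,330), far at (300,240), pin at (255,320)), with no contact at reported z 26.8, which confirms the offset. I'll go on down and close.

>>> {"name": "send_rows", "arguments": {
  "deltas": [
    {"ax": 0,"ay": 0,"az": 0,"tx": 0.0015,"ty": -0.001,"tz": 0.025,"claw": 0.4},
    {"ax": 0,"ay": 0,"az": 0,"tx": 0.0015,"ty": -0.001,"tz": 0.042,"claw": 0.4},
    {"ax": 0,"ay": 0,"az": 0,"tx": 0.0015,"ty": -0.001,"tz": 0.042,"claw": 0.3},
    {"ax": 0,"ay": 0,"az": 0,"tx": 0.0015,"ty": -0.001,"tz": 0.042,"claw": 0.2},
    {"ax": 0,"ay": 0,"az": 0,"tx": 0.0015,"ty": -0.001,"tz": 0.042,"claw": 0.1},
    {"ax": 0,"ay": 0,"az": 0,"tx": 0.0015,"ty": -0.001,"tz": 0.042,"claw": 0},
    {"ax": 0,"ay": 0,"az": 0,"tx": 0.0015,"ty": -0.001,"tz": 0.042,"claw": 0},
    {"ax": 0,"ay": 0,"az": 0,"tx": 0.0015,"ty": -0.001,"tz": 0.042,"claw": 0}
  ],
  "squeeze": 60
}}

```text
clock: 7.15
position: [531.5, 303.4, 15.9]
ee_rot: [0.0, 0.996, -0.091, -0.0]
ft_force: [0.1, -2.2, 0.3]
gripper_width: 16.0
```

The width is 16 mm, near the 18 mm grip. I'll lift straight up and check.

>>> {"name": "send_rows", "arguments": {
  "deltas": [
    {"ax": 0,"ay": 0,"az": 0,"tx": 0,"ty": 0,"tz": 0,"claw": 0},
    {"ax": 0,"ay": 0,"az": 0,"tx": 0,"ty": 0,"tz": -0.05,"claw": 0},
    {"ax": 0,"ay": 0,"az": 0,"tx": 0,"ty": 0,"tz": -0.1,"claw": 0},
    {"ax": 0,"ay": 0,"az": 0,"tx": 0,"ty": 0,"tz": -0.2,"claw": 0},
    {"ax": 0,"ay": 0,"az": 0,"tx": 0,"ty": 0,"tz": -0.3,"claw": 0},
    {"ax": 0,"ay": 0,"az": 0,"tx": 0,"ty": 0,"tz": -0.4,"claw": 0},
    {"ax": 0,"ay": 0,"az": 0,"tx": 0,"ty": 0,"tz": -0.4,"claw": 0},
    {"ax": 0,"ay": 0,"az": 0,"tx": 0,"ty": 0,"tz": -0.4,"claw": 0}
  ]
}}

```text
clock: 7.95
position: [531.9, 303.8, 137.5]
ee_rot: [-0.001, 0.996, -0.091, 0.001]
ft_force: [-0.0, 0.8, -0.8]
gripper_width: 16.0
```

```bash
python3 - <<'E'
from h import *
s=manip.sense(); print(s['gripper_width'],s['position'])
p,d=optics.get_image('side'); cv2.imwrite('pics/g4.png',cv2.resize(p[190:350,185:325],None,fx=3.7,fy=3.7,interpolation=cv2.INTER_CUBIC)[:,:,::-1]); np.savez('side2.npz',p=p,d=d)
go((400,-20,190),-92); go((547,-165,150),-85)
E
```

```text
16.021929960207867 [531.92216929 303.75874937 137.45004097]
t [-0.2344  1.1398 -0.1796] a [-0.0005 -0.0004 -0.2827] pos [531.4 303.4 136.2] clk 8.0 F [-0.32  0.21 -2.16]
t [ 0.3353  1.5259 -0.0462] a [-4.000e-04 -4.000e-04 -5.161e-01] pos [531.4 303.4 136.2] clk 8.0 F [-0.32  0.21 -2.16]
```

View pics/g4.png

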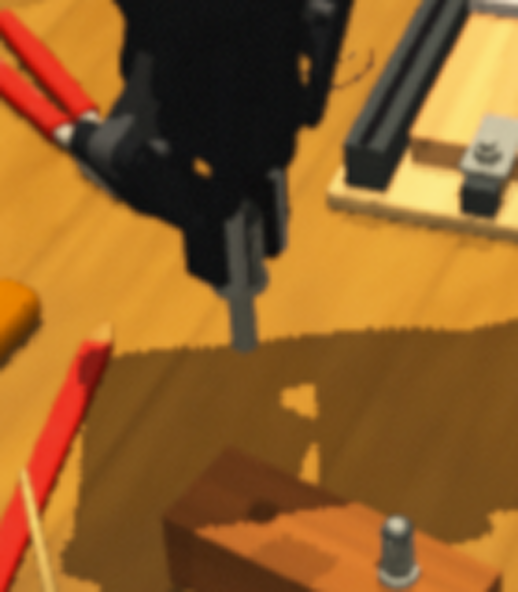

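The pin is held upright, its shank at crop (244,320). The thick pin's bore is empty at (262,508) and the thin pin is untouched at (398,550). Next I'll move to the bush.

>>> {"name": "send_rows", "arguments": {
  "deltas": [
    {"ax": 0,"ay": 0,"az": -0.1,"tx": 0.03,"ty": 0.1,"tz": -0.08,"claw": 0},
    {"ax": 0,"ay": 0,"az": -0.2,"tx": 0.22,"ty": 1,"tz": -0.08,"claw": 0},
    {"ax": 0,"ay": 0,"az": -0.3,"tx": 0.22,"ty": 1,"tz": -0.08,"claw": 0},
    {"ax": 0,"ay": 0,"az": -0.4,"tx": 0.22,"ty": 1,"tz": -0.08,"claw": 0},
    {"ax": 0,"ay": 0,"az": -0.516,"tx": 0.22,"ty": 1,"tz": -0.08,"claw": 0},
    {"ax": 0,"ay": 0,"az": -0.516,"tx": 0.22,"ty": 1,"tz": -0.08,"claw": 0},
    {"ax": 0,"ay": 0,"az": -0.516,"tx": 0.22,"ty": 1,"tz": -0.08,"claw": 0},
    {"ax": 0,"ay": 0,"az": -0.516,"tx": 0.22,"ty": 1,"tz": -0.08,"claw": 0},
    {"ax": 0,"ay": 0,"az": -0.516,"tx": 0.22,"ty": 1,"tz": -0.08,"claw": 0},
    {"ax": 0,"ay": 0,"az": -0.516,"tx": 0.22,"ty": 1,"tz": -0.08,"claw": 0}
  ]
}}

```text
clock: 9.0
position: [541.6, -2.6, 159.4]
ee_rot: [-0.0, 0.999, 0.044, -0.001]
ft_force: [-0.2, -0.2, -0.6]
gripper_width: 15.7
```

```bash
python3 - <<'E'
from h import *
go((546.9,-165.1,90),-85.2)
E
```

```text
t [-0.0297  0.5411  0.2312] a [-0.0007  0.0019  0.0081] pos [541.6  -2.6 159.4] clk 9.0 F [-0.19 -0.24 -0.57]
```

>>> {"name": "send_rows", "arguments": {
  "deltas": [
    {"ax": 0,"ay": 0,"az": 0.008,"tx": -0.03,"ty": 0.541,"tz": 0,"claw": 0},
    {"ax": 0,"ay": 0,"az": 0.008,"tx": -0.03,"ty": 0.541,"tz": 0,"claw": 0},
    {"ax": 0,"ay": 0,"az": 0.008,"tx": -0.03,"ty": 0.541,"tz": 0,"claw": 0},
    {"ax": 0,"ay": 0,"az": 0.008,"tx": -0.03,"ty": 0.541,"tz": 0.1,"claw": 0},
    {"ax": 0,"ay": 0,"az": 0.008,"tx": -0.03,"ty": 0.541,"tz": 0.198,"claw": 0},
    {"ax": 0,"ay": 0,"az": 0.008,"tx": -0.03,"ty": 0.541,"tz": 0.23,"claw": 0},
    {"ax": 0,"ay": 0,"az": 0.008,"tx": -0.03,"ty": 0.541,"tz": 0.23,"claw": 0}
  ]
}}

```text
clock: 9.7
position: [546.6, -164.7, 89.8]
ee_rot: [-0.001, 0.999, 0.042, -0.001]
ft_force: [0.3, -1.2, -0.4]
gripper_width: 15.9
```

```bash
python3 - <<'E'
from h import *
go((546.9,-165.1,60),-85.2)
p,d=optics.get_image('side'); np.savez('side3.npz',p=p,d=d); P=cloud('side',d)
a=cv2.resize(p[90:200,290:400],None,fx=3.6,fy=3.6,interpolation=cv2.INTER_CUBIC)
p2,d2=optics.get_image('top'); np.savez('top3.npz',p=p2,d=d2)
b=cv2.resize(p2[150:260,395:505],None,fx=3.6,fy=3.6,interpolation=cv2.INTER_CUBIC)
cv2.imwrite('pics/b1.png',np.hstack([a,b])[:,:,::-1])
s=manip.sense()['position']
for z in(81.5,114): print(z,proj('side',(s[0],s[1],z)))
print('mouth',proj('side',(546.9,-165.1,49.6)))
E
```

```text
t [0.0012 0.0016 0.0995] a [-0.0025  0.0046  0.0011] pos [ 546.6 -164.7   89.8] clk 9.7 F [ 0.33 -1.16 -0.44]
81.5 (np.float64(345.1510466724373), np.float64(150.95186302027648))
114 (np.float64(345.76304181506777), np.float64(136.7757097339017))
mouth (np.float64(344.97580667597356), np.float64(164.5325405371093))
```

View pics/b1.png

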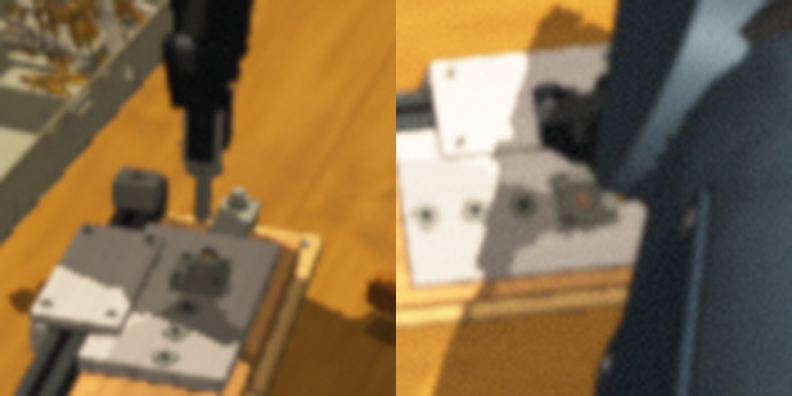

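The side view shows the shank tip at about (346.4,151) against a predicted (345.2,151). I'll measure the shank at sub-pixel accuracy, correct it, then lower.

```bash
python3 - <<'E'
from h import *
p=np.load('side3.npz')['p'].astype(float)
# shank weight = saturation deficit against the background on each row
for v in range(134,154):
    r=p[v,330:362]; x=r[:,0]-r[:,2]; bg=np.percentile(x,75); w=np.clip((bg-x)/bg-0.25,0,None); w[:8]=0; w[24:]=0
    print(v,'u',round((w*np.arange(330,362)).sum()/max(w.sum(),1e-6),2),'w',round(w.sum(),2), x.astype(int)[8:24])
E
```

```text
134 u 345.67 w 7.36 [156 141  93  36   8   5   3   1   2   2   3   9  21  70 135 153]
135 u 345.95 w 6.83 [152 146 116  57  18   9   9   7   7   6   7  10  19  67 134 154]
136 u 346.12 w 6.59 [151 146 128  77  26  12  10   9  10  11   9  12  18  59 124 149]
137 u 346.24 w 6.17 [149 147 135  92  43  17  12  11  12  12  13  14  24  64 123 148]
138 u 346.33 w 4.71 [148 148 144 124  86  52  27  14  13  13  19  36  61 100 139 153]
139 u 346.21 w 2.99 [148 149 149 144 132 108  56  20  14  16  38  89 124 141 152 155]
140 u 346.04 w 2.56 [148 149 150 150 149 129  67  20  14  19  59 126 150 155 154 153]
141 u 345.98 w 2.55 [147 151 151 153 154 133  63  18  13  19  67 137 154 154 153 152]
142 u 345.95 w 2.58 [150 152 153 155 153 133  59  15  14  19  67 136 152 153 151 142]
143 u 345.95 w 2.58 [152 154 155 157 154 133  58  16  14  18  66 135 150 147 138 120]
144 u 346.38 w 2.63 [155 157 157 156 154 131  57  17  14  20  65 134 147 131 103  79]
145 u 347.41 w 3.13 [157 157 156 157 152 131  57  15  13  21  68 135 141 104  64  42]
146 u 347.88 w 3.36 [156 158 157 155 152 126  54  15  13  25  75 135 126  79  45  27]
147 u 348.05 w 3.3 [157 157 155 152 147 115  46  15  14  28  79 130 109  56  35  25]
148 u 348.29 w 3.41 [154 155 153 152 144 108  43  15  15  28  76 116  81  36  26  23]
149 u 348.62 w 3.63 [143 144 143 147 140 112  48  15  14  29  70  93  54  23  21  21]
150 u 349.29 w 3.38 [120 130 131 135 132 120  65  23  22  44  69  65  33  20  19  19]
151 u 350.42 w 2.78 [ 97 107 110 117 119 113  83  51  48  68  72  45  24  20  18  19]
152 u 351.06 w 2.47 [ 75  80  85  93 100 100  91  84  81  77  57  30  19  19  19  19]
153 u 350.56 w 2.45 [45 50 56 64 73 77 77 81 80 65 37 22 19 19 19 19]
```

>>> {"name": "send_rows", "arguments": {
  "deltas": [
    {"ax": 0,"ay": 0,"az": 0,"tx": 0.005,"ty": 0.001,"tz": 0.03,"claw": 0},
    {"ax": 0,"ay": 0,"az": 0,"tx": 0.005,"ty": 0.001,"tz": 0.06,"claw": 0},
    {"ax": 0,"ay": 0,"az": 0,"tx": 0.005,"ty": 0.001,"tz": 0.09,"claw": 0},
    {"ax": 0,"ay": 0,"az": 0,"tx": 0.005,"ty": 0.001,"tz": 0.1,"claw": 0},
    {"ax": 0,"ay": 0,"az": 0,"tx": 0.005,"ty": 0.001,"tz": 0.1,"claw": 0}
  ]
}}

```text
clock: 10.3
position: [548.2, -166.0, 60.2]
ee_rot: [-0.0, 0.999, 0.042, -0.001]
ft_force: [0.2, -0.7, -0.1]
gripper_width: 16.1
```

>>> {"name": "send_rows", "arguments": {
  "deltas": [
    {"ax": 0,"ay": 0,"az": 0,"tx": 0,"ty": 0,"tz": 0.004,"claw": 0},
    {"ax": 0,"ay": 0,"az": 0,"tx": 0,"ty": 0,"tz": 0.007,"claw": 0},
    {"ax": 0,"ay": 0,"az": 0,"tx": 0,"ty": 0,"tz": 0.01,"claw": 0},
    {"ax": 0,"ay": 0,"az": 0,"tx": 0,"ty": 0,"tz": 0.01,"claw": 0}
  ]
}}

```text
clock: 10.7
position: [548.6, -166.2, 57.9]
ee_rot: [0.0, 0.999, 0.042, 0.0]
ft_force: [-0.5, 0.7, -1.0]
gripper_width: 16.3
```

>>> {"name": "send_rows", "arguments": {
  "deltas": [
    {"ax": 0,"ay": 0,"az": 0,"tx": 0,"ty": -0.002,"tz": 0.004,"claw": 0},
    {"ax": 0,"ay": 0,"az": 0,"tx": 0,"ty": -0.002,"tz": 0.007,"claw": 0},
    {"ax": 0,"ay": 0,"az": 0,"tx": 0,"ty": -0.002,"tz": 0.01,"claw": 0},
    {"ax": 0,"ay": 0,"az": 0,"tx": 0,"ty": -0.002,"tz": 0.01,"claw": 0}
  ]
}}

```text
clock: 11.1
position: [548.5, -165.7, 54.9]
ee_rot: [0.0, 0.999, 0.042, -0.0]
ft_force: [-1.6, 0.3, 1.4]
gripper_width: 16.2
```

>>> {"name": "send_rows", "arguments": {
  "deltas": [
    {"ax": 0,"ay": 0,"az": 0,"tx": 0,"ty": 0,"tz": 0.004,"claw": 0},
    {"ax": 0,"ay": 0,"az": 0,"tx": 0,"ty": 0,"tz": 0.007,"claw": 0},
    {"ax": 0,"ay": 0,"az": 0,"tx": 0,"ty": 0,"tz": 0.007,"claw": 0}
  ]
}}

```text
clock: 11.4
position: [548.7, -165.9, 53.5]
ee_rot: [0.0, 0.999, 0.042, 0.0]
ft_force: [-3.1, -2.1, 4.9]
gripper_width: 16.2
```

>>> {"name": "send_rows", "arguments": {
  "deltas": [
    {"ax": 0,"ay": 0,"az": 0,"tx": -0.004,"ty": 0.002,"tz": 0,"claw": 0},
    {"ax": 0,"ay": 0,"az": 0,"tx": -0.004,"ty": 0.002,"tz": 0.004,"claw": 0},
    {"ax": 0,"ay": 0,"az": 0,"tx": -0.004,"ty": 0.002,"tz": 0.004,"claw": 0}
  ]
}}

```text
clock: 11.7
position: [547.2, -166.2, 51.2]
ee_rot: [-0.0, 0.999, 0.041, -0.0]
ft_force: [0.3, -0.2, -0.8]
gripper_width: 16.0
```

>>> {"name": "send_rows", "arguments": {
  "deltas": [
    {"ax": 0,"ay": 0,"az": 0,"tx": 0,"ty": 0,"tz": 0.004,"claw": 0},
    {"ax": 0,"ay": 0,"az": 0,"tx": 0,"ty": 0,"tz": 0.007,"claw": 0},
    {"ax": 0,"ay": 0,"az": 0,"tx": 0,"ty": 0,"tz": 0.007,"claw": 0}
  ]
}}

```text
clock: 12.0
position: [547.3, -166.2, 49.3]
ee_rot: [-0.0, 0.999, 0.042, -0.0]
ft_force: [-0.9, -0.2, -0.5]
gripper_width: 15.9
```

It has entered the bore freely. I'll continue down carefully to the board, expecting contact at reported z≈38.

>>> {"name": "send_rows", "arguments": {
  "deltas": [
    {"ax": 0,"ay": 0,"az": 0,"tx": 0,"ty": 0,"tz": 0.005,"claw": 0},
    {"ax": 0,"ay": 0,"az": 0,"tx": 0,"ty": 0,"tz": 0.01,"claw": 0},
    {"ax": 0,"ay": 0,"az": 0,"tx": 0,"ty": 0,"tz": 0.013,"claw": 0},
    {"ax": 0,"ay": 0,"az": 0,"tx": 0,"ty": 0,"tz": 0.013,"claw": 0}
  ]
}}

```text
clock: 12.4
position: [547.3, -166.2, 45.4]
ee_rot: [-0.0, 0.999, 0.042, -0.0]
ft_force: [-0.6, 0.5, -1.0]
gripper_width: 15.7
```

>>> {"name": "send_rows", "arguments": {
  "deltas": [
    {"ax": 0,"ay": 0,"az": 0,"tx": 0,"ty": 0,"tz": 0.003,"claw": 0},
    {"ax": 0,"ay": 0,"az": 0,"tx": 0,"ty": 0,"tz": 0.006,"claw": 0},
    {"ax": 0,"ay": 0,"az": 0,"tx": 0,"ty": 0,"tz": 0.006,"claw": 0}
  ]
}}

```text
clock: 12.7
position: [547.3, -166.2, 43.6]
ee_rot: [-0.0, 0.999, 0.042, -0.0]
ft_force: [-0.1, 0.2, -1.5]
gripper_width: 16.2
```

>>> {"name": "send_rows", "arguments": {
  "deltas": [
    {"ax": 0,"ay": 0,"az": 0,"tx": 0,"ty": 0,"tz": 0.003,"claw": 0},
    {"ax": 0,"ay": 0,"az": 0,"tx": 0,"ty": 0,"tz": 0.006,"claw": 0},
    {"ax": 0,"ay": 0,"az": 0,"tx": 0,"ty": 0,"tz": 0.006,"claw": 0}
  ]
}}

```text
clock: 13.0
position: [547.3, -166.2, 41.8]
ee_rot: [-0.0, 0.999, 0.041, -0.0]
ft_force: [-0.7, -0.2, -1.0]
gripper_width: 15.8
```

>>> {"name": "send_rows", "arguments": {
  "deltas": [
    {"ax": 0,"ay": 0,"az": 0,"tx": 0,"ty": 0,"tz": 0.003,"claw": 0},
    {"ax": 0,"ay": 0,"az": 0,"tx": 0,"ty": 0,"tz": 0.005,"claw": 0},
    {"ax": 0,"ay": 0,"az": 0,"tx": 0,"ty": 0,"tz": 0.005,"claw": 0}
  ]
}}

```text
clock: 13.3
position: [547.3, -166.3, 40.4]
ee_rot: [-0.0, 0.999, 0.042, -0.0]
ft_force: [-0.3, 0.9, -0.1]
gripper_width: 16.0
```

>>> {"name": "send_rows", "arguments": {
  "deltas": [
    {"ax": 0,"ay": 0,"az": 0,"tx": 0,"ty": 0,"tz": 0.002,"claw": 0},
    {"ax": 0,"ay": 0,"az": 0,"tx": 0,"ty": 0,"tz": 0.004,"claw": 0},
    {"ax": 0,"ay": 0,"az": 0,"tx": 0,"ty": 0,"tz": 0.004,"claw": 0}
  ]
}}

```text
clock: 13.6
position: [547.3, -166.3, 39.2]
ee_rot: [-0.0, 0.999, 0.042, -0.0]
ft_force: [-0.7, 1.0, -0.4]
gripper_width: 15.8
```

>>> {"name": "send_rows", "arguments": {
  "deltas": [
    {"ax": 0,"ay": 0,"az": 0,"tx": 0,"ty": 0,"tz": 0.002,"claw": 0},
    {"ax": 0,"ay": 0,"az": 0,"tx": 0,"ty": 0,"tz": 0.003,"claw": 0},
    {"ax": 0,"ay": 0,"az": 0,"tx": 0,"ty": 0,"tz": 0.003,"claw": 0}
  ]
}}

```text
clock: 13.9
position: [547.4, -166.3, 38.4]
ee_rot: [0.0, 0.999, 0.041, -0.0]
ft_force: [-0.2, 1.2, 0.3]
gripper_width: 16.0
```

>>> {"name": "send_rows", "arguments": {
  "deltas": [
    {"ax": 0,"ay": 0,"az": 0,"tx": 0,"ty": 0,"tz": 0.002,"claw": 0},
    {"ax": 0,"ay": 0,"az": 0,"tx": 0,"ty": 0,"tz": 0.003,"claw": 0},
    {"ax": 0,"ay": 0,"az": 0,"tx": 0,"ty": 0,"tz": 0.003,"claw": 0}
  ]
}}

```text
clock: 14.2
position: [547.5, -166.3, 37.7]
ee_rot: [0.0, 0.999, 0.041, 0.0]
ft_force: [-1.8, 0.6, 4.6]
gripper_width: 16.1
```

>>> {"name": "send_rows", "arguments": {
  "deltas": [
    {"ax": 0,"ay": 0,"az": 0,"tx": 0,"ty": 0,"tz": 0.002,"claw": 0},
    {"ax": 0,"ay": 0,"az": 0,"tx": 0,"ty": 0,"tz": 0.003,"claw": 0},
    {"ax": 0,"ay": 0,"az": 0,"tx": 0,"ty": 0,"tz": 0.003,"claw": 0}
  ]
}}

```text
clock: 14.5
position: [547.8, -166.4, 37.5]
ee_rot: [0.0, 0.999, 0.042, 0.0]
ft_force: [-3.7, 2.4, 10.9]
gripper_width: 15.9
```

The pin reached the board at reported z≈37.7, as predicted. I'll ease the press slightly and slide; the first 6 mm is safe because the hole is at least 10 mm ahead.

>>> {"name": "send_rows", "arguments": {
  "deltas": [
    {"ax": 0,"ay": 0,"az": 0,"tx": -0.001,"ty": 0,"tz": -0.001,"claw": 0},
    {"ax": 0,"ay": 0,"az": 0,"tx": -0.001,"ty": -0.004,"tz": -0.001,"claw": 0},
    {"ax": 0,"ay": 0,"az": 0,"tx": -0.001,"ty": -0.008,"tz": -0.001,"claw": 0},
    {"ax": 0,"ay": 0,"az": 0,"tx": -0.001,"ty": -0.012,"tz": -0.001,"claw": 0},
    {"ax": 0,"ay": 0,"az": 0,"tx": -0.001,"ty": -0.016,"tz": -0.001,"claw": 0},
    {"ax": 0,"ay": 0,"az": 0,"tx": -0.001,"ty": -0.02,"tz": -0.001,"claw": 0}
  ]
}}

```text
clock: 15.1
position: [547.3, -161.6, 37.6]
ee_rot: [0.001, 0.999, 0.042, 0.001]
ft_force: [-1.2, -6.3, 6.3]
gripper_width: 16.1
```

>>> {"name": "send_rows", "arguments": {
  "deltas": [
    {"ax": 0,"ay": 0,"az": 0,"tx": 0,"ty": -0.0035,"tz": 0,"claw": 0},
    {"ax": 0,"ay": 0,"az": 0,"tx": 0,"ty": -0.007,"tz": 0,"claw": 0},
    {"ax": 0,"ay": 0,"az": 0,"tx": 0,"ty": -0.01,"tz": 0,"claw": 0}
  ]
}}

```text
clock: 15.4
position: [547.1, -158.6, 37.6]
ee_rot: [0.001, 0.999, 0.042, 0.001]
ft_force: [-2.0, -6.6, 6.5]
gripper_width: 16.0
```

>>> {"name": "send_rows", "arguments": {
  "deltas": [
    {"ax": 0,"ay": 0,"az": 0,"tx": 0,"ty": -0.0035,"tz": 0,"claw": 0},
    {"ax": 0,"ay": 0,"az": 0,"tx": 0,"ty": -0.007,"tz": 0,"claw": 0},
    {"ax": 0,"ay": 0,"az": 0,"tx": 0,"ty": -0.01,"tz": 0,"claw": 0}
  ]
}}

```text
clock: 15.7
position: [546.8, -155.7, 37.6]
ee_rot: [0.001, 0.999, 0.042, 0.001]
ft_force: [-1.7, -6.5, 6.5]
gripper_width: 15.9
```

>>> {"name": "send_rows", "arguments": {
  "deltas": [
    {"ax": 0,"ay": 0,"az": 0,"tx": 0,"ty": -0.0035,"tz": 0,"claw": 0},
    {"ax": 0,"ay": 0,"az": 0,"tx": 0,"ty": -0.007,"tz": 0,"claw": 0},
    {"ax": 0,"ay": 0,"az": 0,"tx": 0,"ty": -0.01,"tz": 0,"claw": 0}
  ]
}}

```text
clock: 16.0
position: [546.5, -152.6, 37.6]
ee_rot: [0.001, 0.999, 0.042, 0.001]
ft_force: [-1.1, -6.3, 7.1]
gripper_width: 15.6
```

>>> {"name": "send_rows", "arguments": {
  "deltas": [
    {"ax": 0,"ay": 0,"az": 0,"tx": 0,"ty": -0.0035,"tz": 0,"claw": 0},
    {"ax": 0,"ay": 0,"az": 0,"tx": 0,"ty": -0.007,"tz": 0,"claw": 0},
    {"ax": 0,"ay": 0,"az": 0,"tx": 0,"ty": -0.01,"tz": 0,"claw": 0}
  ]
}}

```text
clock: 16.3
position: [546.3, -149.7, 37.6]
ee_rot: [0.001, 0.999, 0.042, 0.001]
ft_force: [-2.4, -6.4, 6.6]
gripper_width: 16.1
```

>>> {"name": "send_rows", "arguments": {
  "deltas": [
    {"ax": 0,"ay": 0,"az": 0,"tx": 0,"ty": -0.0035,"tz": 0,"claw": 0},
    {"ax": 0,"ay": 0,"az": 0,"tx": 0,"ty": -0.007,"tz": 0,"claw": 0},
    {"ax": 0,"ay": 0,"az": 0,"tx": 0,"ty": -0.01,"tz": 0,"claw": 0}
  ]
}}

```text
clock: 16.6
position: [546.1, -146.6, 37.6]
ee_rot: [0.001, 0.999, 0.042, 0.001]
ft_force: [-1.6, -6.5, 6.7]
gripper_width: 16.4
```

>>> {"name": "send_rows", "arguments": {
  "deltas": [
    {"ax": 0,"ay": 0,"az": 0,"tx": 0,"ty": -0.0035,"tz": 0,"claw": 0},
    {"ax": 0,"ay": 0,"az": 0,"tx": 0,"ty": -0.007,"tz": 0,"claw": 0},
    {"ax": 0,"ay": 0,"az": 0,"tx": 0,"ty": -0.01,"tz": 0,"claw": 0}
  ]
}}

```text
clock: 16.9
position: [545.8, -143.6, 37.6]
ee_rot: [0.001, 0.999, 0.042, 0.001]
ft_force: [-1.5, -5.8, 6.3]
gripper_width: 16.0
```

>>> {"name": "send_rows", "arguments": {
  "deltas": [
    {"ax": 0,"ay": 0,"az": 0,"tx": 0,"ty": -0.0035,"tz": 0,"claw": 0},
    {"ax": 0,"ay": 0,"az": 0,"tx": 0,"ty": -0.007,"tz": 0,"claw": 0},
    {"ax": 0,"ay": 0,"az": 0,"tx": 0,"ty": -0.01,"tz": 0,"claw": 0}
  ]
}}

```text
clock: 17.2
position: [545.5, -140.5, 37.6]
ee_rot: [0.001, 0.999, 0.042, 0.001]
ft_force: [-2.7, -5.2, 7.1]
gripper_width: 16.4
```

>>> {"name": "send_rows", "arguments": {
  "deltas": [
    {"ax": 0,"ay": 0,"az": 0,"tx": 0,"ty": -0.0035,"tz": 0,"claw": 0},
    {"ax": 0,"ay": 0,"az": 0,"tx": 0,"ty": -0.007,"tz": 0,"claw": 0},
    {"ax": 0,"ay": 0,"az": 0,"tx": 0,"ty": -0.01,"tz": 0,"claw": 0}
  ]
}}

```text
clock: 17.5
position: [545.0, -137.0, 37.2]
ee_rot: [0.001, 0.999, 0.042, 0.0]
ft_force: [-0.5, -1.8, 3.2]
gripper_width: 16.2
```

z has dropped and the forces have fallen off, so the pin is starting into the hole. I'll nudge forward 1 mm at a time.

>>> {"name": "send_rows", "arguments": {
  "deltas": [
    {"ax": 0,"ay": 0,"az": 0,"tx": 0,"ty": -0.002,"tz": 0,"claw": 0},
    {"ax": 0,"ay": 0,"az": 0,"tx": 0,"ty": -0.003,"tz": 0,"claw": 0}
  ]
}}

```text
clock: 17.7
position: [544.7, -135.6, 36.9]
ee_rot: [0.0, 0.999, 0.042, 0.0]
ft_force: [-0.8, -1.9, 2.1]
gripper_width: 15.8
```

>>> {"name": "send_rows", "arguments": {
  "deltas": [
    {"ax": 0,"ay": 0,"az": 0,"tx": 0,"ty": 0,"tz": 0.002,"claw": 0},
    {"ax": 0,"ay": 0,"az": 0,"tx": 0,"ty": 0,"tz": 0.004,"claw": 0},
    {"ax": 0,"ay": 0,"az": 0,"tx": 0,"ty": 0,"tz": 0.004,"claw": 0}
  ]
}}

```text
clock: 18.0
position: [544.5, -135.5, 35.5]
ee_rot: [-0.0, 0.999, 0.041, -0.0]
ft_force: [-0.5, -2.4, 0.5]
gripper_width: 16.0
```

>>> {"name": "send_rows", "arguments": {
  "deltas": [
    {"ax": 0,"ay": 0,"az": 0,"tx": 0,"ty": 0,"tz": 0.002,"claw": 0},
    {"ax": 0,"ay": 0,"az": 0,"tx": 0,"ty": 0,"tz": 0.005,"claw": 0},
    {"ax": 0,"ay": 0,"az": 0,"tx": 0,"ty": 0,"tz": 0.005,"claw": 0}
  ]
}}

```text
clock: 18.3
position: [544.4, -135.4, 34.0]
ee_rot: [-0.0, 0.999, 0.042, -0.0]
ft_force: [-0.2, -1.2, 0.3]
gripper_width: 15.9
```

>>> {"name": "send_rows", "arguments": {
  "deltas": [
    {"ax": 0,"ay": 0,"az": 0,"tx": 0,"ty": 0,"tz": 0.004,"claw": 0},
    {"ax": 0,"ay": 0,"az": 0,"tx": 0,"ty": 0,"tz": 0.008,"claw": 0},
    {"ax": 0,"ay": 0,"az": 0,"tx": 0,"ty": 0,"tz": 0.01,"claw": 0},
    {"ax": 0,"ay": 0,"az": 0,"tx": 0,"ty": 0,"tz": 0.01,"claw": 0}
  ]
}}

```text
clock: 18.7
position: [544.5, -135.5, 31.0]
ee_rot: [-0.0, 0.999, 0.042, -0.0]
ft_force: [0.5, -2.0, -0.3]
gripper_width: 16.1
```

>>> {"name": "send_rows", "arguments": {
  "deltas": [
    {"ax": 0,"ay": 0,"az": 0,"tx": 0,"ty": 0,"tz": 0.004,"claw": 0},
    {"ax": 0,"ay": 0,"az": 0,"tx": 0,"ty": 0,"tz": 0.008,"claw": 0},
    {"ax": 0,"ay": 0,"az": 0,"tx": 0,"ty": 0,"tz": 0.01,"claw": 0},
    {"ax": 0,"ay": 0,"az": 0,"tx": 0,"ty": 0,"tz": 0.01,"claw": 0}
  ]
}}

```text
clock: 19.1
position: [544.5, -135.5, 28.0]
ee_rot: [-0.0, 0.999, 0.042, -0.0]
ft_force: [-0.6, -1.8, -0.8]
gripper_width: 16.1
```

>>> {"name": "send_rows", "arguments": {
  "deltas": [
    {"ax": 0,"ay": 0,"az": 0,"tx": 0,"ty": 0,"tz": 0.003,"claw": 0},
    {"ax": 0,"ay": 0,"az": 0,"tx": 0,"ty": 0,"tz": 0.007,"claw": 0},
    {"ax": 0,"ay": 0,"az": 0,"tx": 0,"ty": 0,"tz": 0.007,"claw": 0}
  ]
}}

```text
clock: 19.4
position: [544.4, -135.5, 25.9]
ee_rot: [-0.0, 0.999, 0.042, -0.0]
ft_force: [-0.5, -2.1, 0.2]
gripper_width: 16.2
```

>>> {"name": "send_rows", "arguments": {
  "deltas": [
    {"ax": 0,"ay": 0,"az": 0,"tx": 0,"ty": 0,"tz": 0.002,"claw": 0},
    {"ax": 0,"ay": 0,"az": 0,"tx": 0,"ty": 0,"tz": 0.004,"claw": 0},
    {"ax": 0,"ay": 0,"az": 0,"tx": 0,"ty": 0,"tz": 0.004,"claw": 0}
  ]
}}

```text
clock: 19.7
position: [544.5, -135.5, 24.8]
ee_rot: [-0.0, 0.999, 0.042, -0.0]
ft_force: [0.3, -1.5, 0.7]
gripper_width: 15.9
```

>>> {"name": "send_rows", "arguments": {
  "deltas": [
    {"ax": 0,"ay": 0,"az": 0,"tx": 0,"ty": 0,"tz": 0.002,"claw": 0},
    {"ax": 0,"ay": 0,"az": 0,"tx": 0,"ty": 0,"tz": 0.004,"claw": 0},
    {"ax": 0,"ay": 0,"az": 0,"tx": 0,"ty": 0,"tz": 0.004,"claw": 0}
  ]
}}

```text
clock: 20.0
position: [544.6, -135.5, 24.7]
ee_rot: [0.0, 0.999, 0.041, 0.0]
ft_force: [-5.0, 0.2, 14.8]
gripper_width: 16.0
```

>>> {"name": "send_rows", "arguments": {
  "deltas": [
    {"ax": 0,"ay": 0,"az": 0,"tx": 0,"ty": 0,"tz": 0.002,"claw": 0},
    {"ax": 0,"ay": 0,"az": 0,"tx": 0,"ty": 0,"tz": 0.003,"claw": 0},
    {"ax": 0,"ay": 0,"az": 0,"tx": 0,"ty": 0,"tz": 0.003,"claw": 0}
  ]
}}

```text
clock: 20.3
position: [544.7, -135.5, 24.6]
ee_rot: [0.0, 0.999, 0.042, 0.0]
ft_force: [-9.7, 1.4, 24.8]
gripper_width: 16.3
```

The pin is seated: z stopped at 24.6, 13.1 mm below board contact, with the force rising. I'll relax, open and rise.

>>> {"name": "send_rows", "arguments": {
  "deltas": [
    {"ax": 0,"ay": 0,"az": 0,"tx": 0,"ty": 0,"tz": -0.003,"claw": 0},
    {"ax": 0,"ay": 0,"az": 0,"tx": 0,"ty": 0,"tz": -0.006,"claw": 0},
    {"ax": 0,"ay": 0,"az": 0,"tx": 0,"ty": 0,"tz": -0.006,"claw": 0}
  ],
  "squeeze": 20
}}

```text
clock: 20.6
position: [544.5, -135.5, 24.8]
ee_rot: [0.0, 0.999, 0.041, 0.0]
ft_force: [-2.6, -2.5, 5.9]
gripper_width: 16.1
```

>>> {"name": "send_rows", "arguments": {
  "deltas": [
    {"ax": 0,"ay": 0,"az": 0,"tx": 0,"ty": 0,"tz": 0,"claw": 0.3},
    {"ax": 0,"ay": 0,"az": 0,"tx": 0,"ty": 0,"tz": 0,"claw": 0.45},
    {"ax": 0,"ay": 0,"az": 0,"tx": 0,"ty": 0,"tz": 0,"claw": 0.45},
    {"ax": 0,"ay": 0,"az": 0,"tx": 0,"ty": 0,"tz": 0,"claw": 0.45},
    {"ax": 0,"ay": 0,"az": 0,"tx": 0,"ty": 0,"tz": 0,"claw": 0.45}
  ]
}}

```text
clock: 21.1
position: [544.5, -135.4, 24.5]
ee_rot: [-0.0, 0.999, 0.042, -0.0]
ft_force: [-0.1, 0.0, 0.6]
gripper_width: 38.4
```

Released. Now I'll rise straight up and back clear toward -y and the robot so the cameras can see.

>>> {"name": "send_rows", "arguments": {
  "deltas": [
    {"ax": 0,"ay": 0,"az": 0,"tx": 0,"ty": 0,"tz": -0.05,"claw": 0.45},
    {"ax": 0,"ay": 0,"az": 0,"tx": 0,"ty": 0,"tz": -0.15,"claw": 0.45},
    {"ax": 0,"ay": 0,"az": 0,"tx": 0,"ty": 0,"tz": -0.3,"claw": 0.45},
    {"ax": 0,"ay": 0,"az": 0,"tx": 0,"ty": 0,"tz": -0.45,"claw": 0.45},
    {"ax": 0,"ay": 0,"az": 0,"tx": -0.4,"ty": 0.9,"tz": -0.5,"claw": 0.45},
    {"ax": 0,"ay": 0,"az": 0,"tx": -0.4,"ty": 0.9,"tz": -0.5,"claw": 0.45},
    {"ax": 0,"ay": 0,"az": 0,"tx": -0.4,"ty": 0.9,"tz": -0.5,"claw": 0.45},
    {"ax": 0,"ay": 0,"az": 0,"tx": -0.4,"ty": 0.9,"tz": -0.5,"claw": 0.45},
    {"ax": 0,"ay": 0,"az": 0,"tx": -0.4,"ty": 0.9,"tz": -0.5,"claw": 0.45},
    {"ax": 0,"ay": 0,"az": 0,"tx": -0.4,"ty": 0.9,"tz": -0.5,"claw": 0.45},
    {"ax": 0,"ay": 0,"az": 0,"tx": -0.4,"ty": 0.9,"tz": -0.5,"claw": 0.45},
    {"ax": 0,"ay": 0,"az": 0,"tx": -0.4,"ty": 0.9,"tz": -0.5,"claw": 0.45}
  ]
}}

```text
clock: 22.3
position: [446.9, -415.0, 175.3]
ee_rot: [0.0, 0.999, 0.041, 0.0]
ft_force: [0.3, -0.0, -0.2]
gripper_width: 38.5
```

```bash
python3 - <<'E'
from h import *
S={}
for n in('side','top'):
    p,d=optics.get_image(n); S[n]=p; P=cloud(n,d)
    m=(np.hypot(P[...,0]-544.3,P[...,1]+135)<20)&(P[...,2]>76)&(P[...,2]<92)&(d<2000)
    print(n,m.sum(),P[m].mean(0).round(1) if m.any() else None,'median top z',np.median(P[m][:,2]) if m.any() else None)
a=cv2.resize(S['side'][90:200,290:400],None,fx=3.6,fy=3.6,interpolation=cv2.INTER_CUBIC)
b=cv2.resize(S['top'][150:260,360:470],None,fx=3.6,fy=3.6,interpolation=cv2.INTER_CUBIC)
cv2.imwrite('pics/f1.png',np.hstack([a,b])[:,:,::-1])
s=manip.sense(); print(s['position'],s['ft_force'],s['clock'])
E
```

```text
side 65 [ 543.3 -131.8   81.4] median top z 81.90590416005288
top 88 [ 544.3 -133.    82.9] median top z 83.56536386169378
[ 447.6594366  -413.53690888  175.07679565] [0.82981546 0.20970112 0.36846249] 22.4
```

View pics/f1.png

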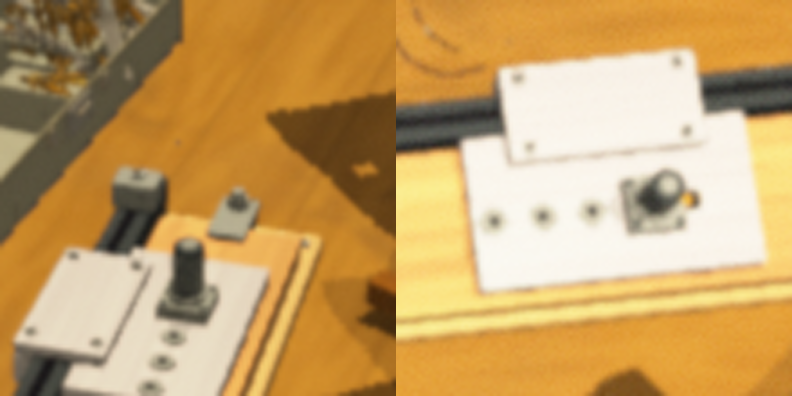

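The pin stands upright in the bush, at (188,265) in the side crop and (660,190) in the top crop. Its top is at z≈83.6, which matches mouth 49.6 + 34, so the shoulder is down. I'll hand in.

```bash
python3 -c "
from workcell import close_job; print(close_job())"
```

```text
the job is handed in; nothing more can be done
None
```

The thick pin is fully home in the drilled hole, shoulder down on the bush, and the job was handed in at about 22 s of the 72 s allowed.

**What I did:** I lowered the pin through the bush onto the board and slid pin and jig about 31 mm along +y. Contact pressure was about 6 to 7 N during the slide, with one brief 11 N reading at first contact, against the 25 N bruise limit. When z and both forces dropped, I let the pin into the hole, seated it with about 25 N on the bush, released and moved clear.

**Last checks:**
- **Depth:** the pin stopped 13.1 mm below board contact, where 13 mm was expected. In the top camera its top is at z 83.6 mm, exactly the expected height. The side camera's median was 81.9 mm; its patch also takes in the side of the grip.
- **Arm:** after the retreat the wrist force read about zero.
- **Thin pin:** it was still in its block when I lifted the thick one. I did not image it again at the end, but nothing went near it afterwards.

**What disagreed:**
- **Reported height:** the reported tool height was about 33 mm lower than the true fingertip height. My first grasp closed on nothing above the pin. I found the offset by touching the pin's top with up to about 22 N and corrected for it.
- **Grip width:** the gripper read 16 mm on the 18 mm grip. I found no cause, but the hold was firm.

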